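# Unbolt the seedling hutch and hold its gate ajar

### The job

The wet seedling pots are about to be lifted out of the hutch on the potting bench, so first pull its drip drawer out to the stop, while you still have a hand free. Then take the gate's bolt by its knob, lift the sagging bolt so that its notched nose comes over the bent-up lip of the keeper as you draw it right back, without forcing it against the lip. Pull the gate about 10 cm ajar by the same knob, against its closing spring, and finish still holding the knob with the gate there; leave the tools and empty pots around the hutch where they are.

Things in the scene. Friction and masses are not known exactly. Their poses are not given: they have to be found in the camera images.
- hutch: Wooden mesh seedling hutch, fixed, 400 mm wide (y), 255 mm deep (x), 262 mm high. Origin on the bench, mid width, straight below the front face of gate and posts (x = 0); x points into the hutch, y to the left seen from the robot (which stands on the -x side), z up. Its 85 mm high drawer base projects as a ledge to x = -0.100. Seedling pots stand inside.
- drawer (a joint): Slide of the drip drawer in the base, m: 0 shut, 0.090 fully out at its stop, along the hutch's -x. Starts up to 10 mm open; light (about 2 N), stays where it is left.
- drawer_handle (a point): Middle of the dark bow handle on the drawer front; moves with the drawer; axes as the hutch's. Level bar along y, 110 mm long, 10 mm thick, axis 40 mm in front of the drawer front (35 mm free behind it) and 56 mm in front of the ledge, 52 mm above the bench, 33 mm below the ledge's top.
- gate (a joint): Hinge of the green framed mesh gate, rad: 0 shut, grows as its free right edge swings towards the robot (clockwise from above). 283 mm wide, top 262 mm up: 10 cm ajar at the edge is 0.355 rad. A spring shuts it: 0.4 Nm at 0, plus 0.4 Nm per rad; let go, it falls shut. With the bolt in the keeper it has only 2 to 3 mm of play.
- gate_hinge (a point): Point on the gate's vertical hinge axis (left edge, hutch x = 0, y = +0.145), 238 mm above the bench; turns with the gate. At gate angle 0 its axes are the hutch's; its -y runs along the gate to the free edge.
- gate_edge (a point): Point on the gate's free right edge, front face, 238 mm above the bench, 283 mm from the hinge axis.
- bolt_lift (a joint): Tilt of the barrel bolt in the gate's plane, rad: 0 sagging (nose end 0.05 below level), grows as the knob is lifted, stop at 0.110. It turns on the barrel's rear screw at hutch y = +0.044, 238 mm up, 140 mm from the knob with the bolt shot, 90 mm with it drawn: at first 1 mm of knob lift is 0.0071 rad. Takes about 3 N; falls back when let go.
- bolt_draw (a joint): Slide of the steel bolt bar, m: 0 shot, 0.050 fully drawn, along the gate's +y (towards the hinge). Starts at 0 to 0.002. Sagging, the keeper's lip in its notch stops it at 0.005. With bolt_lift above 0.035 (5 mm at the knob; 8 is comfortable) it slides freely, about 1.5 N; keep the lift until 0.025 is drawn, when the nose is out of the keeper.
- knob_grip (a point): Centre of the bolt's black knob: level cylinder 16 mm thick, 30 mm long, standing straight out of the gate (along its -x), centre 46 mm in front of the gate face. Starts about 231 mm above the bench, 31 mm below the gate's top, 96 mm right of the hutch middle. Axes: the gate's, tilted by the sag. Straps and keeper stand out at most 25 mm, so fingers close on it from both sides along y.
- bolt_knob: The same knob with its 10 mm thick stem, as a body; origin on the gate's front face plane at the knob's axis, 46 mm behind the knob's centre.
- bolt_nose: Nose of the steel bolt bar: square 14 x 16 mm, 14 mm long, behind it a notch 14 mm long and 8 mm deep in the underside. Origin on the barrel's rear screw line (the nose itself lies 197 to 211 mm along -y from it).
- keeper: Dark steel keeper on the right gate post: open-topped bracket 30 mm wide, front wall 25 mm out from the post, its end next to the gate bent up as a lip 4 mm thick. Origin on the post face, 238 mm above the bench, at hutch y = -0.146.
- keeper_lip (a point): Middle of the top edge of the keeper's bent-up lip, 11 mm out from the post face, 227 mm above the bench; the nose's underside must pass above it (it starts some 7 mm below it).
- fork: Orange plastic hand fork lying on the bench beside the hutch, 265 mm long, 75 mm wide, 28 mm high; bystander. Origin under its middle, tines to its +x.
- dibber: Bamboo dibber lying on the bench beside the hutch, 215 mm long, 26 mm thick; bystander. Origin under its middle.
- pot_a: Empty black nursery pot, 100 mm across, 95 mm high, on the bench beside the hutch; bystander. Origin under its middle.
- pot_b: Empty black nursery pot, 84 mm across, 80 mm high, on the bench beside the hutch; bystander. Origin under its middle.

How it is judged (in metres and radians):
On the way, in this order (a step that is already met when the one before it is completed fails the run):
1. the drip drawer is pulled out to its stop (value of joint drawer above 0.075 m), for 0.1 s.
2. the sagging bolt is lifted clear of the keeper's lip while its nose is still in the keeper (value of joint bolt_lift above 0.03 rad and value of joint bolt_draw below 0.025 m), for 0.05 s.
3. the bolt is drawn right back (value of joint bolt_draw above 0.038 m), for 0.1 s.
At the end, for the whole second after the job is handed in: The gate stands still between 0.23 and 0.50 rad open (65 to 140 mm at its free edge) with the fingers gripping the bolt's knob (more than 2 N), the bolt still drawn more than 35 mm and the drip drawer still out more than 75 mm (value of joint gate between 0.23 and 0.5 rad and velocity of joint gate between -0.05 and 0.05 rad/s and contact force between the fingers and bolt_knob above 2 N and value of joint bolt_draw above 0.035 m and value of joint drawer above 0.075 m); the arm keeps its last pose, push and grip.
It fails at once if the bolt is forced against the keeper (more than 40 N) (contact force between bolt_nose and keeper above 40 N).
It fails at once if a tool or empty pot beside the hutch is moved (more than 2 cm) (distance of any of fork, dibber, pot_a, pot_b from where it was at the start of the episode above 0.02 m).
It also fails if it takes over 48 s, if anything falls off the work surface, if the arm or the gripper's body presses on something with over 40 N, if the wrist force passes 120 N, or if a joint passes its speed limit or range.

### The arm

A 7-joint arm with a two-finger parallel gripper is mounted at the origin on the work surface. World frame = base frame: x ahead of the robot, y to its left, z up, the work surface at z = 0. Lengths are in mm, angles in degrees, forces in N, time in s.
With the tool pointing down it reaches from about 350 to 900 mm from the base axis. Payload 8.1 kg.
Tool frame: the origin (TCP) lies midway between the tips of the shut fingers; the grasp point (between the pads) lies 19 mm behind it; y points along the fingers, z is the direction in which the jaws open and shut, and the axes are right-handed (so a half turn about y gives the same grasp; the last joint's range is limited). The gripper opens to 85 mm and grips with 20 to 120 N. Pads are 22 mm wide; open, the fingers measure 114 mm over their backs; the gripper's body (76 mm by 85 mm) begins 54 mm behind the grasp point. The pads swing forward as they close: fully open they stand 13 mm farther back than shut.
Start: joints at [62.246, 24.895, 1.432, 90.138, -0.665, 64.973, -4.303], TCP at [232.848, -580.02, 231.323] pointing down, gripper open.
Joint ranges: [-149.89, 149.89], [-25.12, 119.58], [-72.63, 75.52], [4.76, 147.25], [-75.54, 255.54], [6.69, 114.76], [-157.13, 157.13]. Speed limits (degrees/s): [127.2, 127.2, 172.46, 172.46, 180, 180, 180].

### API

Orientations are given as [roll, pitch, yaw] about the fixed x, y, z axes, in that order (R = Rz(yaw) Ry(pitch) Rx(roll)).
In Python, from workcell import robot gives the robot as it stands.
- The arm moves only by the shell command python3 -m inch 'ROWS' [FORCE]. ROWS is JSON, a list of rows, each a list of 7 numbers: the finger opening in m, from 0 to 0.0854, then the shift along the tool's x, y, z in m, then the turn, a rotation vector about the tool's x, y, z in rad. A call has 1 to 8 rows; each row is the pose to reach, as a shift and turn from the pose commanded when the call began, along the tool's axes at that moment; what a row does not reach only later rows make up. A row lasts 1/8 s, in which the tool goes at most 62.5 mm and 10.7 degrees, less where a joint would pass 70% of its speed; a pose out of reach is approached as far as the arm can. A call with a gripper value outside its range is refused whole. The fingers move at their own pace and stop on an object; FORCE is the grip in N (left out, the last holds). Time passes only in rows, so rows that repeat a pose let the fingers close. It gives the time, the measured TCP pose, the force and the opening at its end, in the units of the state.
- robot.get_state(): the state, without advancing time (a new reading comes with each control period).
- robot.read_camera(name): name is "side" or "top"; returns the picture (420x560x3 uint8, blue, green, red); there is no depth.
- robot.get_calibration(name): a dict with "fx", "fy", "cx", "cy" (pixels), "k1" (the pictures are not rectified: a ray, as slopes to the right and down, at radius r is drawn at 1 + k1 r^2 times it, then the intrinsics apply), "extrinsics" (4x4, takes a point from world to camera coordinates). Camera axes: x right, y down, z forward; pixel columns grow to the right and rows downward; lengths in mm; the calibration is good to about 2 mm. A picture is of the moment at which its call begins. get_calibration takes no time and is no camera call.
- robot.sign_off(): hands the job in, once; it reports no verdict.
Trained networks look in the newest picture that a camera, given by its name, has taken for a name from the list of things; names that differ only in an ending like _2 or _b are one class to them, and where a whole thing is asked for, a point or a joint stands for the part that bears it (a point fixed in the world has none). Each returns a list of dicts, best first, with "conf" (0 to 1); they miss things now and then, are a little off and sometimes report something else, mostly with a low value. They report only what shows in the picture. A call takes as long as a camera call.
- robot.look_for(camera, label): "bbox" ([left, top, right, bottom] as shares, 0 to 1, of the picture: columns of its width, rows of its height, round what is visible of it).
- robot.masks_of(camera, label): "pixels" (420x560 bool, what is visible of it) and "bbox" ([left, top, right, bottom] as shares, 0 to 1, of the picture: columns of its width, rows of its height, round what is visible of it).
- robot.tip_of(camera, label): "position" ([column, row] as shares, 0 to 1, of the picture: columns of its width, rows of its height: a listed point, or the origin of a listed thing).
The state is a dict: "clock": time; "q": joint angles; "dq": joint speeds; "tau": joint torques, N m; "eef_pos": TCP position; "eef_rot": TCP orientation; "wrist_force": force on the tool from outside, world axes, zero at the start; "torque": the same for the moment, N m; "opening": finger opening in mm.
Only numpy, scipy, OpenCV 4.12 (cv2) and the standard library are available. Lean on these libraries where they do the work, as an engineer would, in place of code of your own. Each camera call takes 0.05 s, during which the arm holds its last target.

## Working session

There is one attempt and no reset: what is moved stays moved. The work goes in short steps, Python scripts to look and compute and a shell command to move; the robot and the scene stay as the last step left them, time stands still between calls to the robot, and variables do not carry over. Pictures are saved under pics/ and viewed, and the job is handed in when it is done.

```bash
ls; mkdir -p pics
python3 - <<'E'
from workcell import robot
import cv2
s=robot.get_state(); print({k:(v if not hasattr(v,'tolist') else v.tolist()) for k,v in s.items()})
for c in("side","top"):
    cv2.imwrite(f"pics/{c}0.png",robot.read_camera(c)); print(robot.get_calibration(c))
    for l in("hutch","drawer_handle","knob_grip","gate_hinge","gate_edge","keeper_lip","keeper"):
        r=robot.tip_of(c,l)
        print(c,l,[([round(p[0]*560,1),round(p[1]*420,1)],round(x['conf'],2)) for x in r[:2] for p in [x['position']]])
E
```

```text
pics
{'clock': 0.0, 'q': [62.245850125705026, 24.936684907520977, 1.4314529351794245, 90.18800644615392, -0.664783596774455, 64.9736666971687, -4.301618239603568], 'dq': [0.11137450925507462, -0.008849699082700559, -0.032600268720837274, -0.016925548848109435, 0.010710116523519173, -0.033777996671023915, -0.06937902941804475], 'tau': [0.0008800457544566598, -67.04622030258179, 1.0259608179330826, -31.620819568634033, 0.01569011597894132, 0.01252549176570028, 1.714368806915445e-05], 'eef_pos': [232.62817286938608, -579.5582917583189, 230.53095608857146], 'eef_rot': [-90.08966213503511, -0.00829691390096837, -158.12769897342704], 'wrist_force': [0.20248211239758376, 0.20037490920712767, 0.42516812488516476], 'torque': [0.009213282763325812, 0.04985148901154058, -0.02697943206653164], 'opening': 85.22322205666661}
{'fx': 502.8129669937991, 'fy': 502.8129669937991, 'cx': 275.7997618099935, 'cy': 205.79100893984636, 'k1': -0.10087182115077539, 'extrinsics': array([[-9.22227357e-01, -3.86552819e-01,  8.58024946e-03,
         5.00278172e+02],
       [-2.07410130e-01,  4.75861573e-01, -8.547
[... 615 characters left out ...]
277.4091224811078, 'cy': 209.31374990748958, 'k1': -0.015953802493749794, 'extrinsics': array([[-3.25124376e-03, -9.99573036e-01,  2.90374946e-02,
        -5.11216923e+00],
       [-9.98504809e-01,  1.66052017e-03, -5.46387133e-02,
         5.50344333e+02],
       [ 5.45671672e-02, -2.91717217e-02, -9.98083882e-01,
         1.02410435e+03],
       [ 0.00000000e+00,  0.00000000e+00,  0.00000000e+00,
         1.00000000e+00]])}
top hutch [([290.5, 161.1], 0.57)]
top drawer_handle [([305.2, 220.6], 0.89)]
top knob_grip [([349.9, 158.1], 0.46)]
top gate_hinge [([228.6, 149.3], 0.74)]
top gate_edge [([366.6, 133.6], 0.7)]
top keeper_lip [([365.6, 139.0], 0.67)]
top keeper [([372.5, 128.1], 0.65)]
```

View pics/side0.png

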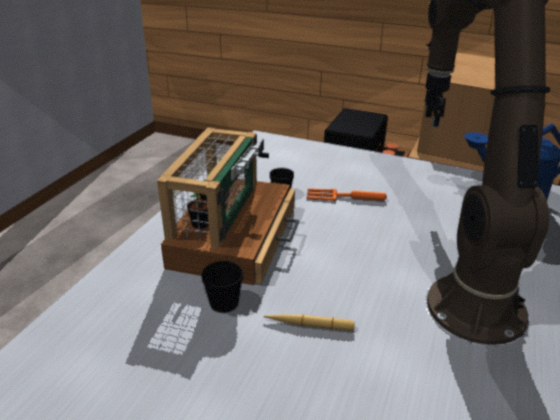

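View pics/top0.png

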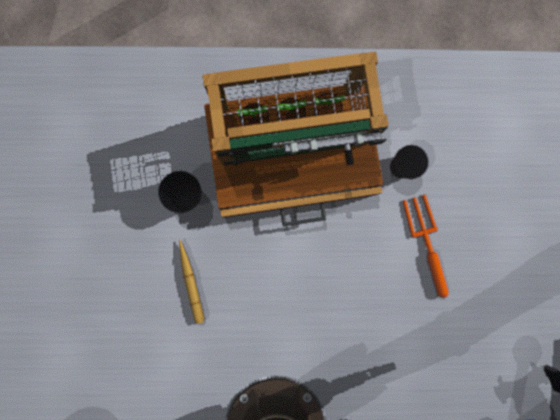

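```bash
cat > h.py <<'E'
import numpy as np
from workcell import robot
from scipy.spatial.transform import Rotation as R
from scipy.optimize import least_squares
cal={c:robot.get_calibration(c) for c in("side","top")}
def proj(c,P):
    k=cal[c];E=np.array(k['extrinsics']);p=E[:3,:3]@np.asarray(P,float)+E[:3,3]
    a=p[:2]/p[2];a=a*(1+k['k1']*(a@a));return np.array([a[0]*k['fx']+k['cx'],a[1]*k['fy']+k['cy']])
def h2w(h,p):
    x,y,w=h[:3];c,s=np.cos(w),np.sin(w)
    return np.array([x+c*p[0]-s*p[1],y+s*p[0]+c*p[1],p[2]])
def tri(o):
    f=lambda P:np.concatenate([proj(c,P)-u for c,u in o]);r=least_squares(f,[600,0,150]);return r.x,np.abs(r.fun).max()
def tip(c,l):
    r=robot.tip_of(c,l);return [(np.array(x['position'])*[560,420],x['conf']) for x in r]
E
python3 - <<'E'
from h import *
pts={'hutch':(0,0,0),'knob':(-46,-96,231),'hinge':(0,145,238),'edge':(0,-138,238),'lip':(-11,-146,227),'keeper':(0,-146,238)}
ob=[('side','hutch',(242.7,235.9)),('side','handle',(289.7,227.8)),('side','knob',(263.5,155.7)),('side','hinge',(219.2,190)),('side','edge',(249.5,139.6)),('side','lip',(257.1,147.4)),('side','keeper',(255.1,142.1)),
('top','handle',(305.2,220.6)),('top','knob',(349.9,158.1)),('top','hinge',(228.6,149.3)),('top','edge',(366.6,133.6)),('top','lip',(365.6,139)),('top','keeper',(372.5,128.1)),('top','hutch',(290.5,161.1))]
def f(v,full=False):
    out=[]
    for c,l,u in ob:
        p=(-156-v[3],0,52) if l=='handle' else pts[l]
        out.append(proj(c,h2w(v,p))-u)
    return np.array(out) if full else np.concatenate(out)
r=least_squares(f,[680,0,.15,5],loss='soft_l1',f_scale=2)
print(r.x,np.degrees(r.x[2]))
for o,e in zip(ob,f(r.x,True)):print(o[:2],e.round(1))
for l in('knob','handle','hinge','edge'):
    print(l,tri([(c,np.array(u)) for c,m,u in ob if m==l]))
E
```

```text
[ 6.77259183e+02 -4.78182695e+01  1.38337218e-01 -1.00964985e+00] 7.926138725757775
('side', 'hutch') [-2.5  1.9]
('side', 'handle') [1.7 3.4]
('side', 'knob') [ 0.2 -0. ]
('side', 'hinge') [-0.1  1.4]
('side', 'edge') [3.1 6.2]
('side', 'lip') [-0.1  1.1]
('side', 'keeper') [-1.7  2.6]
('top', 'handle') [-1.9 -1.4]
('top', 'knob') [ 0.1 -0.8]
('top', 'hinge') [1.1 1.1]
('top', 'edge') [ 0.9 -1.8]
('top', 'lip') [ 5.2 -1.2]
('top', 'keeper') [-1.2  3.2]
('top', 'hutch') [ 2.4 -0. ]
knob (array([ 643.91728618, -148.8170324 ,  231.10902984]), np.float64(0.4250884696357957))
handle (array([523.99672331, -71.37271148,  62.11298389]), np.float64(1.9981631905304766))
hinge (array([657.5632853 ,  97.25884506, 242.99263254]), np.float64(0.5661037880709898))
edge (array([ 691.15174669, -175.21117373,  261.02414253]), np.float64(3.2345483443723992))
```

```bash
cat >> h.py <<'E'
import cv2
def crop(c,img,box,s,name,marks=()):
    x0,y0,x1,y1=box
    im=cv2.resize(img[y0:y1,x0:x1],None,fx=s,fy=s,interpolation=cv2.INTER_CUBIC)
    for P,col in marks:
        u=(proj(c,P)-[x0,y0]+.5)*s
        cv2.circle(im,tuple(int(a) for a in u),3,col,1)
    cv2.imwrite(name,im)
def cmd():
    s=robot.get_state();return np.array(s['eef_pos']),R.from_euler('xyz',s['eef_rot'],degrees=True)
def move_to(pos,zang):
    "shift (m, tool axes), rotvec to point down with tool z at world angle zang deg"
    p,r=cmd();sh=r.inv().apply(np.array(pos)-p)/1000
    a=np.radians(zang);z=np.array([np.cos(a),np.sin(a),0]);y=np.array([0,0,-1.]);x=np.cross(y,z)
    return sh.round(4),(r.inv()*R.from_matrix(np.c_[x,y,z])).as_rotvec().round(4)
E
python3 - <<'E'
from h import *
H=[677.3,-47.8,.1383]
t=cv2.imread('pics/top0.png');s=cv2.imread('pics/side0.png')
r,g=(0,0,255),(0,255,0)
m=[((-156,y,52),r) for y in(-55,0,55)]+[((-100,y,85),g) for y in(-200,-100,0,100,200)]+[((-31,-96,231),r),((-61,-96,231),r),((0,-138,262),g),((0,145,262),g),((0,200,262),g),((0,-200,262),g)]
m=[(h2w(H,p),c) for p,c in m]
crop('top',t,(195,40,395,240),4,'pics/tc0.png'.replace('tc0','tc0'),m)
crop('side',s,(150,120,310,280),4,'pics/sc0.png',m)
E
python3 -c "
import cv2
a=cv2.imread('pics/tc0.png');cv2.imwrite('pics/tc0b.png',a[:600])" ; python3 -c "
import cv2;print(cv2.imread('pics/sc0.png').shape)
a=cv2.imread('pics/tc0.png');cv2.imwrite('pics/tc0c.png',cv2.resize(a,(600,600)))
a=cv2.imread('pics/sc0.png');cv2.imwrite('pics/sc0c.png',cv2.resize(a,(600,600)))"
```

```text
(640, 640, 3)
```

View pics/tc0c.png

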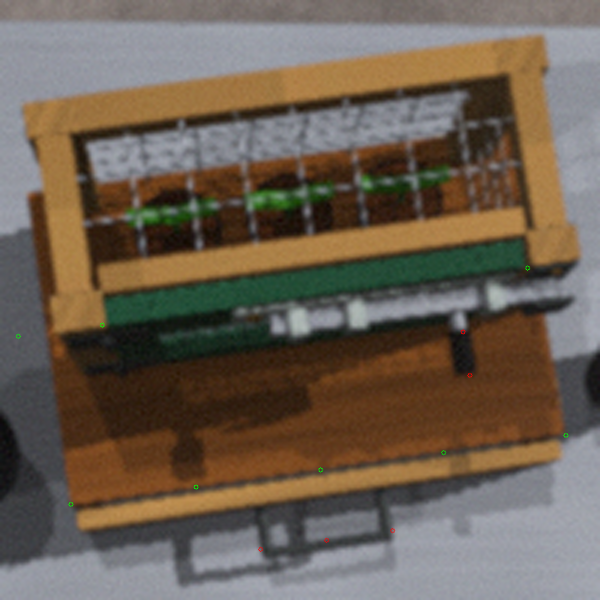

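View pics/sc0c.png

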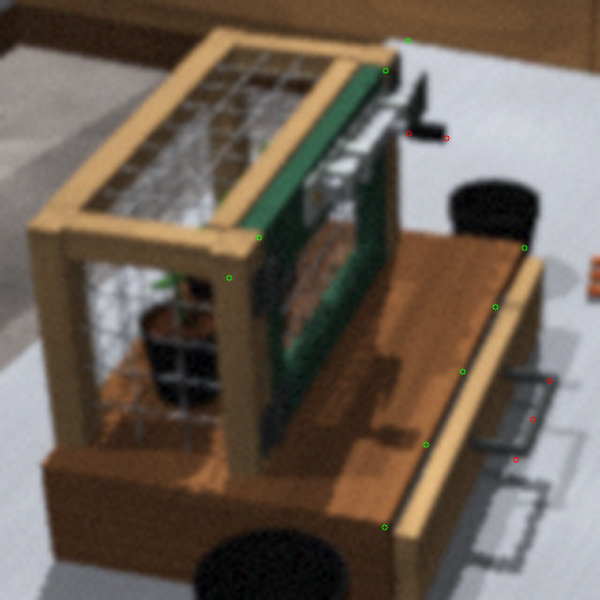

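Run:
```python
from h import *
print(move_to((517.5,-72,150),7.9)); print(robot.get_state()['clock'])
```

```text
(array([-0.4534,  0.0813, -0.3654]), array([-1.000e-04, -1.327e+00,  1.000e-04]))
0.8
```

```bash
python3 -m inch '[[0.034,-0.04,0,-0.03,0,-0.15,0],[0.034,-0.08,0,-0.065,0,-0.3,0],[0.034,-0.12,0,-0.1,0,-0.45,0],[0.034,-0.165,0,-0.135,0,-0.6,0],[0.034,-0.21,0,-0.17,0,-0.75,0],[0.034,-0.255,0.0,-0.205,0,-0.9,0],[0.034,-0.3,0.01,-0.24,0,-1.05,0],[0.034,-0.34,0.03,-0.275,0,-1.2,0]]' 40
python3 - <<'E'
from h import *
print(move_to((517.5,-72,150),7.9)); print(robot.get_state()['clock'])
E
```

```text
clock: 1.8
eef_pos: [447.6, -196.7, 202.0]
eef_rot: [-89.8, -0.1, -89.1]
wrist_force: [1.3, 0.1, 0.5]
opening: 34.2
(array([-0.1236,  0.052 ,  0.0718]), array([-0.0026, -0.1219,  0.0013]))
1.8
```

```bash
python3 -m inch '[[0.034,-0.03,0.015,0.02,0,-0.04,0],[0.034,-0.07,0.03,0.04,0,-0.08,0],[0.034,-0.1,0.04,0.06,0,-0.12,0],[0.034,-0.118,0.048,0.07,0,-0.12,0],[0.034,-0.118,0.048,0.07,0,-0.12,0],[0.034,-0.118,0.048,0.07,0,-0.12,0]]'
python3 - <<'E'
from h import *
print(move_to((517.5,-72,150),7.9)); print(robot.get_state()['clock'])
H=[677.3,-47.8,.1383]
for c in('top','side'):
    im=robot.read_camera(c); print(tip(c,'drawer_handle'))
    cv2.imwrite(f'pics/{c}1.png',im)
E
```

```text
clock: 2.55
eef_pos: [514.3, -80.5, 153.5]
eef_rot: [-90.0, -0.0, -82.5]
wrist_force: [0.9, -1.2, -0.6]
opening: 34.1
(array([-0.008 ,  0.0034,  0.0043]), array([ 0.0004, -0.0078,  0.0007]))
2.55
[(array([306.824, 221.382]), 0.67)]
[(array([292.992, 230.118]), 0.82), (array([255.08 , 141.708]), 0.17)]
```

Run:
```python
from h import *
H=[677.3,-47.8,.1383]
print(tri([('top',np.array((306.8,221.4))),('side',np.array((293,230.1)))]), proj('top',(517.5,-72,52)),proj('side',(517.5,-72,52)))
im=cv2.imread('pics/side1.png');crop('side',im,(200,120,350,270),4,'pics/sc1.png',[((517.5,-72,52),(0,0,255))])
im=cv2.imread('pics/top1.png');crop('top',im,(230,140,380,290),4,'pics/tc1.png',[((517.5,-72,52),(0,0,255))])
```

```text
(array([519.79942289, -77.2382937 ,  51.84535898]), np.float64(0.7191521301102171)) [304.47454341 221.75671811] [293.81502458 231.19477157]
```

View pics/sc1.png

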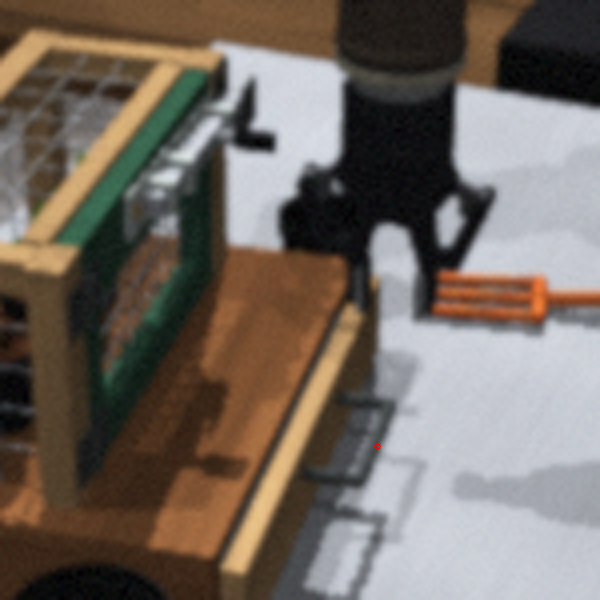

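View pics/tc1.png

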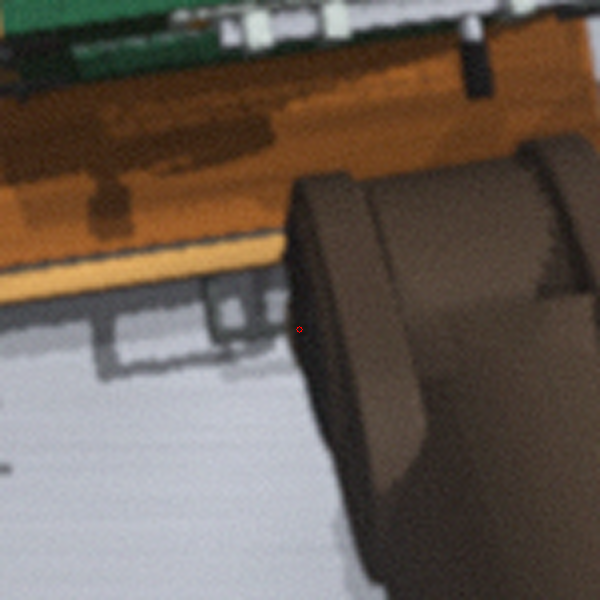

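Run:
```python
from h import *
H=[677.3,-47.8,.1383]
P=h2w(H,(-163.5,-3,42));print(P,move_to(P,7.9));
```

```text
[515.77471121 -73.31139124  42.        ] (array([-0.007 ,  0.1116,  0.0022]), array([-0.0003, -0.0086,  0.0006]))
```

```bash
python3 -m inch '[[0.027,-0.007,0.02,0.002,0,-0.008,0],[0.027,-0.007,0.04,0.002,0,-0.008,0],[0.027,-0.007,0.05,0.002,0,-0.008,0],[0.027,-0.007,0.06,0.002,0,-0.008,0],[0.027,-0.007,0.067,0.002,0,-0.008,0],[0.027,-0.007,0.074,0.002,0,-0.008,0],[0.027,-0.007,0.08,0.002,0,-0.008,0],[0.027,-0.007,0.08,0.002,0,-0.008,0]]'
python3 - <<'E'
from h import *
H=[677.3,-47.8,.1383]
P=h2w(H,(-163.5,-3,42));print(move_to(P,7.9))
im=robot.read_camera('side');crop('side',im,(200,120,350,270),4,'pics/sc2.png')
E
```

```text
clock: 3.75
eef_pos: [515.5, -72.2, 72.9]
eef_rot: [-90.0, 0.0, -82.0]
wrist_force: [0.1, -1.1, 0.6]
opening: 26.8
(array([0.0012, 0.0309, 0.0001]), array([ 0.0006,  0.0011, -0.0001]))
```

View pics/sc2.png

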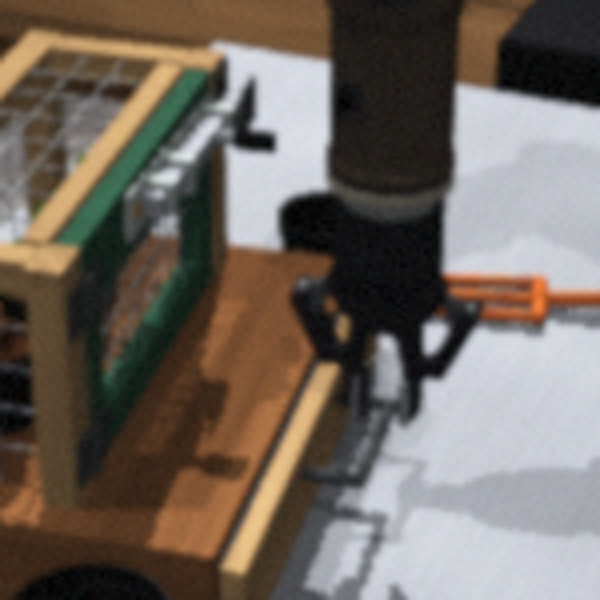

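```bash
python3 -m inch '[[0.027,0.001,0.008,0,0,0,0],[0.027,0.001,0.015,0,0,0,0],[0.027,0.001,0.022,0,0,0,0],[0.027,0.001,0.028,0,0,0,0],[0.027,0.001,0.03,0,0,0,0]]'
python3 - <<'E'
from h import *
im=robot.read_camera('side');crop('side',im,(200,120,350,270),4,'pics/sc3.png')
E
```

```text
clock: 4.42
eef_pos: [515.6, -73.1, 42.8]
eef_rot: [-90.0, 0.0, -82.0]
wrist_force: [0.0, -1.1, 0.6]
opening: 27.0
```

View pics/sc3.png

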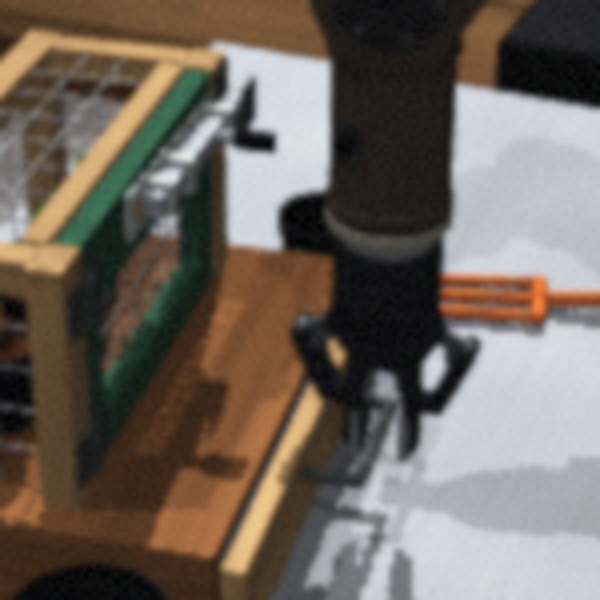

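No contact so far, and the bar appears between the fingers (about crop (385,420)). Go 4 mm lower and close.

```bash
python3 -m inch '[[0.027,0,0.005,0,0,0,0],[0.0,0,0.005,0,0,0,0],[0.0,0,0.005,0,0,0,0],[0.0,0,0.005,0,0,0,0]]' 30
```

```text
clock: 4.97
eef_pos: [515.9, -73.2, 38.3]
eef_rot: [-90.0, 0.0, -82.0]
wrist_force: [1.6, 0.3, -3.2]
opening: 8.7
```

```bash
python3 -m inch '[[0.0,0,0,-0.006,0,0,0],[0.0,0,0,-0.02,0,0,0],[0.0,0,0,-0.035,0,0,0],[0.0,0,0,-0.05,0,0,0],[0.0,0,0,-0.062,0,0,0],[0.0,0,0,-0.072,0,0,0],[0.0,0,0,-0.08,0,0,0],[0.0,0,0,-0.08,0,0,0]]' 30
```

```text
clock: 5.98
eef_pos: [435.5, -84.9, 38.2]
eef_rot: [-90.1, -0.0, -82.1]
wrist_force: [-0.1, -5.0, -5.4]
opening: 8.3
```

```bash
python3 -m inch '[[0.0,0,0,-0.003,0,0,0],[0.0,0,0,-0.006,0,0,0],[0.0,0,0,-0.006,0,0,0],[0.0,0,0,-0.006,0,0,0]]'
python3 - <<'E'
from h import *
im=robot.read_camera('side');crop('side',im,(200,120,350,270),4,'pics/sc4.png')
im=robot.read_camera('top');crop('top',im,(200,120,350,270),4,'pics/tc4.png')
E
```

```text
clock: 6.48
eef_pos: [434.7, -84.9, 38.4]
eef_rot: [-89.6, 0.0, -82.0]
wrist_force: [13.5, -5.7, -24.9]
opening: 8.9
```

View pics/sc4.png

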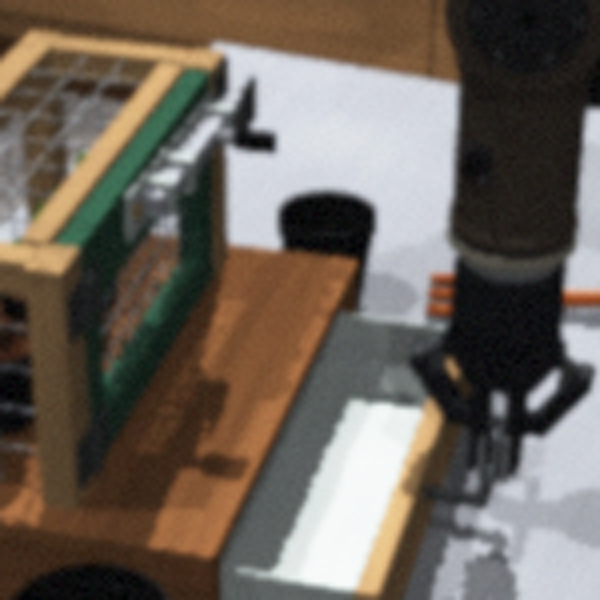

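View pics/tc4.png

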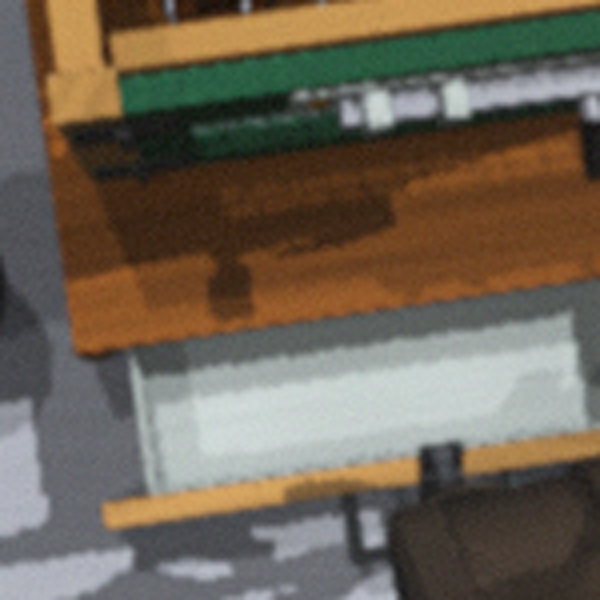

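```bash
python3 -m inch '[[0.0,0,0,0.005,0,0,0],[0.03,0,0,0.005,0,0,0],[0.03,0,0,0.005,0,0,0],[0.03,0,-0.02,0.005,0,0,0],[0.03,0,-0.06,0.005,0,0,0],[0.03,0,-0.11,0.005,0,0,0],[0.03,0,-0.17,0.005,0,0,0],[0.03,0,-0.23,0.005,0,0,0]]'
python3 - <<'E'
from h import *
H=[677.3,-47.8,.1383]
im={c:robot.read_camera(c) for c in('top','side')}
for c in im: cv2.imwrite(f'pics/{c}5.png',im[c]); print(c,tip(c,'drawer_handle'),tip(c,'knob_grip'))
m=[(h2w(H,p),k) for p,k in[((-246,0,52),(0,0,255)),((-46,-96,231),(0,255,0))]]
crop('side',im['side'],(200,120,350,270),4,'pics/sc5.png',m)
crop('top',im['top'],(230,120,430,270),4,'pics/tc5.png',m)
E
```

```text
clock: 7.58
eef_pos: [435.1, -83.7, 270.4]
eef_rot: [-90.0, 0.0, -82.0]
wrist_force: [0.4, -0.4, 0.4]
opening: 30.2
top [(array([308.896, 253.512]), 0.89), (array([349.72 , 153.804]), 0.3), (array([402.024, 164.22 ]), 0.15)] [(array([350.784, 153.72 ]), 0.65)]
side [(array([325.024, 231.504]), 0.75)] [(array([261.184, 155.988]), 0.66)]
```

View pics/sc5.png

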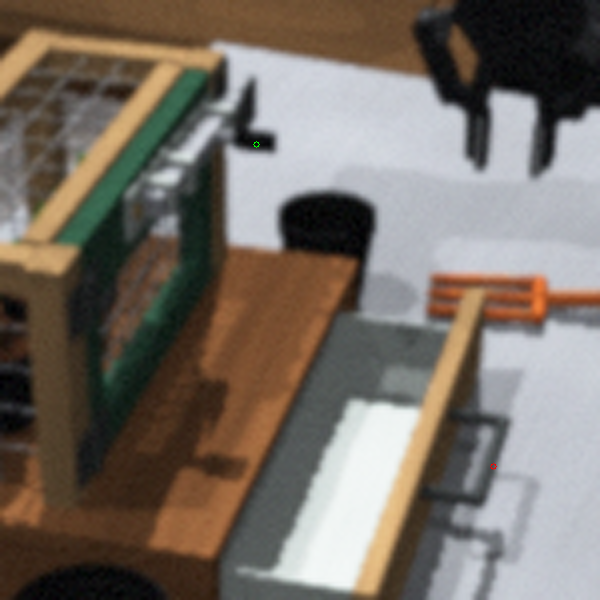

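View pics/tc5.png

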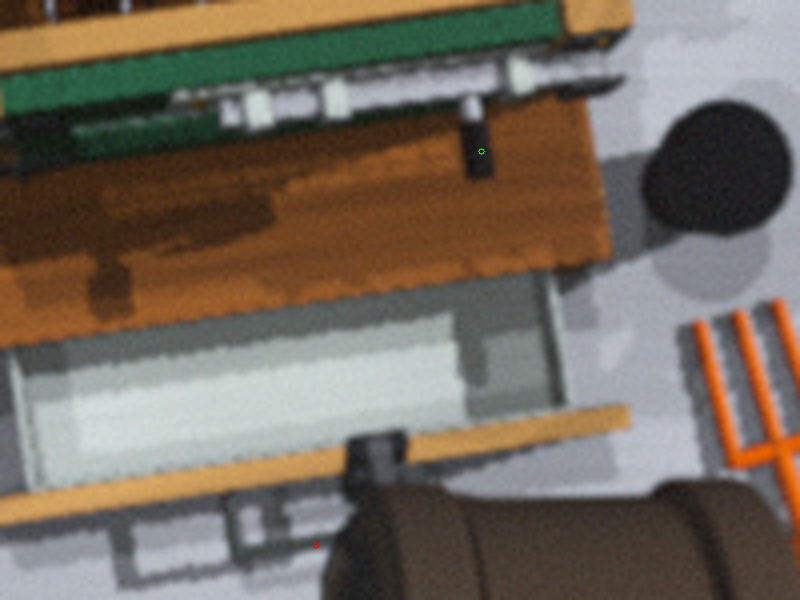

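Run:
```python
from h import *
H=[677.3,-47.8,.1383]
P=h2w(H,(-47,-96,290));print(P,move_to(P,-82.1),robot.get_state()['q'])
```

```text
[ 643.98328241 -149.36277039  290.        ] (array([ 0.0936, -0.0229,  0.198 ]), array([1.4000e-03, 1.5722e+00, 9.0000e-04])) [ 30.9004529    8.51561511 -30.01850018 108.92671034   4.72921527
  63.85078469   7.0432558 ]
```

```bash
python3 -m inch '[[0.05,0.0,-0.015,0.01,0,0.17,0],[0.05,0.01,-0.023,0.03,0,0.35,0],[0.05,0.025,-0.023,0.05,0,0.53,0],[0.05,0.04,-0.023,0.08,0,0.71,0],[0.05,0.055,-0.023,0.11,0,0.89,0],[0.05,0.07,-0.023,0.14,0,1.07,0],[0.05,0.08,-0.023,0.165,0,1.25,0],[0.05,0.088,-0.023,0.18,0,1.43,0]]'
python3 - <<'E'
from h import *
H=[677.3,-47.8,.1383]
P=h2w(H,(-47,-96,290));print(P,move_to(P,-82.1),robot.get_state()['q'])
E
```

```text
clock: 8.88
eef_pos: [626.4, -146.4, 288.5]
eef_rot: [-90.1, -0.2, -164.3]
wrist_force: [-0.3, -1.3, -0.8]
opening: 49.9
[ 643.98328241 -149.36277039  290.        ] (array([-0.0161, -0.0016,  0.0076]), array([0.0016, 0.1365, 0.0037])) [ 17.4747438   25.62651407 -13.89124152  81.24614583   6.1678259
  74.10243471 -71.09236283]
```

```bash
python3 -m inch '[[0.05,-0.01,0,0.005,0,0.13,0],[0.05,-0.015,0,0.008,0,0.13,0],[0.05,-0.015,0,0.008,0,0.13,0],[0.05,-0.015,0,0.008,0,0.13,0]]'
python3 - <<'E'
from h import *
H=[677.3,-47.8,.1383]
P=h2w(H,(-47,-96,212));print(P,move_to(P,-82.1))
im={c:robot.read_camera(c) for c in('top','side')}
for c in im: print(c,tip(c,'knob_grip'))
m=[(h2w(H,p),k) for p,k in[((-46,-96,231),(0,255,0))]]
crop('side',im['side'],(200,80,350,230),4,'pics/sc6.png',m)
E
```

```text
clock: 9.38
eef_pos: [642.2, -150.1, 291.0]
eef_rot: [-90.0, -0.0, -171.3]
wrist_force: [0.1, -0.5, 0.9]
opening: 49.7
[ 643.98328241 -149.36277039  212.        ] (array([-0.0019,  0.079 , -0.0004]), array([0.0003, 0.0136, 0.0007]))
top [(array([348.096, 157.206]), 0.49)]
side [(array([261.8  , 157.794]), 0.6)]
```

View pics/sc6.png

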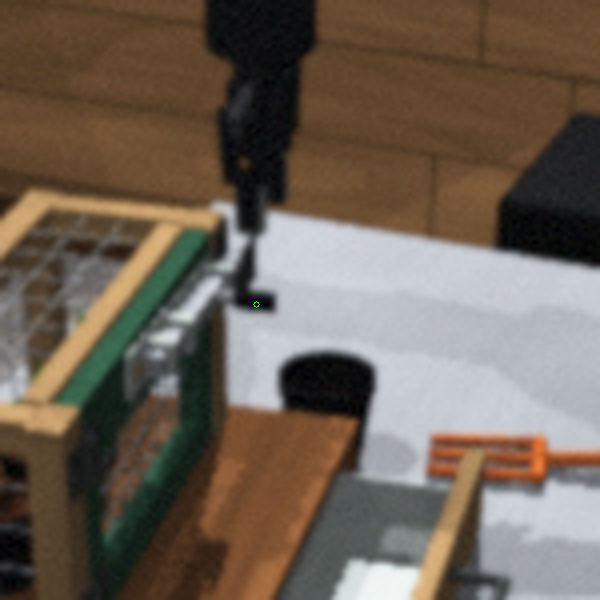

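```bash
python3 -m inch '[[0.05,-0.001,0.02,0,0,0.013,0],[0.05,-0.001,0.035,0,0,0.013,0],[0.05,-0.001,0.048,0,0,0.013,0],[0.05,-0.001,0.06,0,0,0.013,0],[0.05,-0.001,0.07,0,0,0.013,0],[0.05,-0.001,0.076,0,0,0.013,0],[0.05,-0.001,0.079,0,0,0.013,0],[0.05,-0.001,0.079,0,0,0.013,0]]'
python3 - <<'E'
from h import *
H=[677.3,-47.8,.1383]
P=h2w(H,(-47,-96,212));print(P,move_to(P,-82.1))
im={c:robot.read_camera(c) for c in('top','side')}
crop('side',im['side'],(200,80,350,230),4,'pics/sc7.png')
crop('top',im['top'],(270,80,420,230),4,'pics/tc7.png')
E
```

```text
clock: 10.58
eef_pos: [643.8, -150.1, 212.4]
eef_rot: [-90.0, 0.0, -172.2]
wrist_force: [0.4, 0.4, -0.5]
opening: 50.0
[ 643.98328241 -149.36277039  212.        ] (array([-0.0003,  0.0004, -0.0007]), array([-0.0001, -0.0012, -0.0002]))
```

View pics/sc7.png

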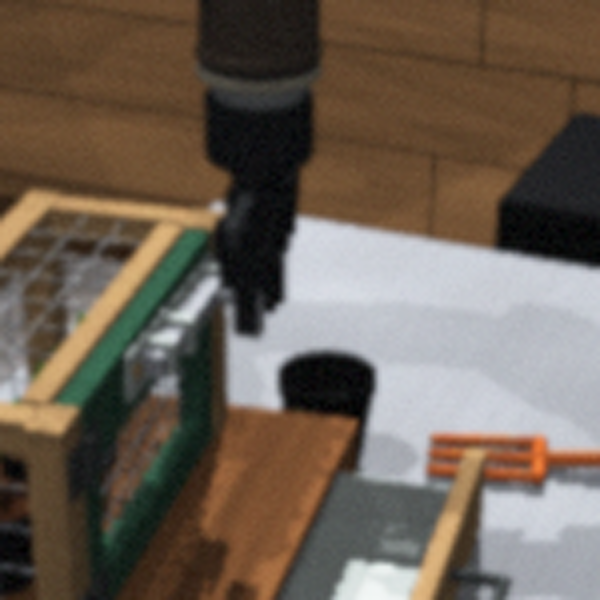

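View pics/tc7.png

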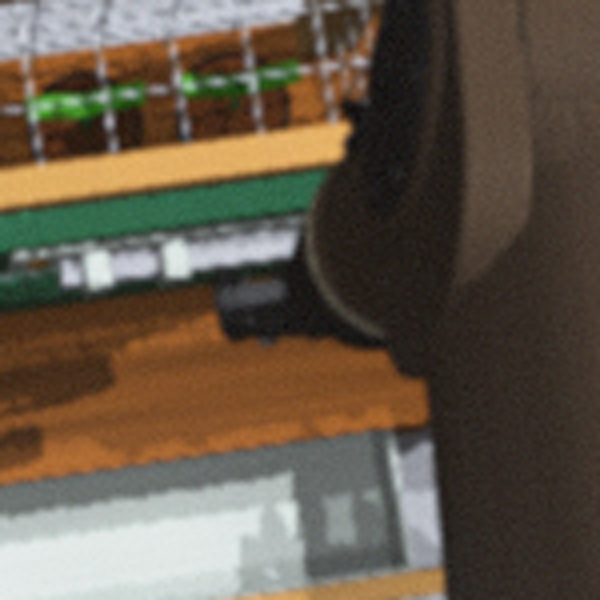

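```bash
python3 -m inch '[[0.02,0,0,0,0,0,0],[0.01,0,0,0,0,0,0],[0.0,0,0,0,0,0,0],[0.0,0,0,0,0,0,0],[0.0,0,0,0,0,0,0]]' 40
```

```text
clock: 11.3
eef_pos: [643.9, -149.4, 212.6]
eef_rot: [-90.0, 0.0, -172.1]
wrist_force: [-1.1, 3.3, 4.1]
opening: 14.8
```

```bash
python3 -m inch '[[0.0,0,-0.002,0,0,0,0],[0.0,0,-0.004,0,0,0,0],[0.0,0,-0.006,0,0,0,0],[0.0,0,-0.008,0,0,0,0],[0.0,0,-0.009,0,0,0,0],[0.0,0,-0.009,0,0,0,0]]'
```

```text
clock: 12.05
eef_pos: [643.7, -149.6, 221.4]
eef_rot: [-90.0, -0.0, -172.1]
wrist_force: [0.2, 4.3, -1.4]
opening: 14.7
```

Run:
```python
from h import *
im={c:robot.read_camera(c) for c in('top','side')}
crop('side',im['side'],(200,120,300,220),6,'pics/sc8.png')
```

```text
(no output)
```

View pics/sc8.png

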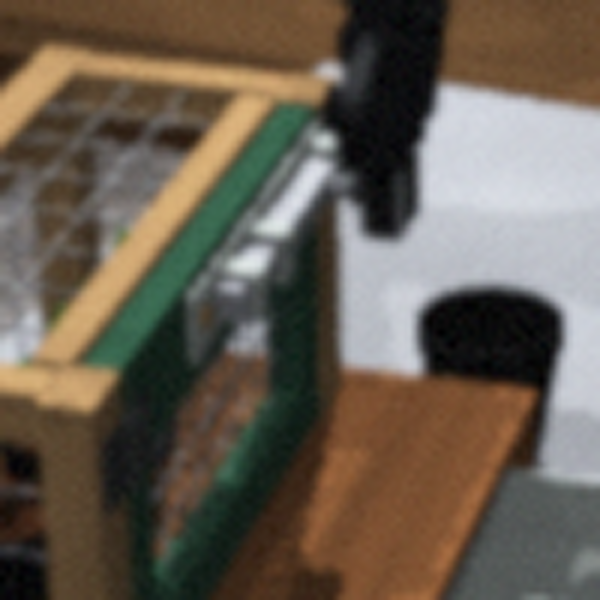

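```bash
python3 -m inch '[[0.0,0,0,-0.002,0,0,0],[0.0,0,0,-0.005,0,0,0],[0.0,0,0,-0.008,0,0,0],[0.0,0,0,-0.01,0,0,0],[0.0,0,0,-0.01,0,0,0]]'
```

```text
clock: 12.78
eef_pos: [642.2, -139.9, 221.3]
eef_rot: [-90.0, -0.0, -172.2]
wrist_force: [-0.7, -1.2, -2.9]
opening: 14.6
```

Moved 10 mm freely past the 5 mm block. Continue.

```bash
python3 -m inch '[[0.0,0,0,-0.005,0,0,0],[0.0,0,0,-0.01,0,0,0],[0.0,0,0,-0.016,0,0,0],[0.0,0,0,-0.022,0,0,0],[0.0,0,0,-0.028,0,0,0],[0.0,0,0,-0.033,0,0,0],[0.0,0,0,-0.037,0,0,0],[0.0,0,0,-0.037,0,0,0]]'
```

```text
clock: 13.78
eef_pos: [637.0, -102.6, 221.2]
eef_rot: [-90.0, -0.0, -172.1]
wrist_force: [-2.2, 1.4, -2.6]
opening: 14.6
```

Run:
```python
from h import *
im={c:robot.read_camera(c) for c in('top','side')}
crop('side',im['side'],(200,120,300,220),6,'pics/sc9.png')
H=[677.3,-47.8,.1383]
p,r=cmd();d=p[:2]-H[:2];c,s=np.cos(H[2]),np.sin(H[2]);print(d[0]*c+d[1]*s,-d[0]*s+d[1]*c,p[2])
```

```text
-47.435329308690015 -48.992270721171 221.2039351800438
```

View pics/sc9.png

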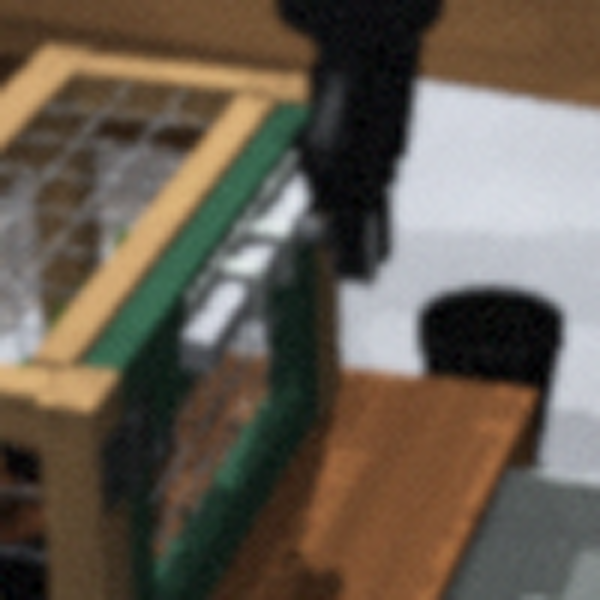

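```bash
python3 -m inch '[[0.0,0.0048,0,-0.0013,0,0.025,0],[0.0,0.0096,0,-0.0026,0,0.05,0],[0.0,0.0144,0,-0.0041,0,0.075,0],[0.0,0.0191,0,-0.0057,0,0.1,0],[0.0,0.0238,0,-0.0074,0,0.125,0],[0.0,0.0285,0,-0.0093,0,0.15,0],[0.0,0.033,0,-0.0112,0,0.175,0],[0.0,0.033,0,-0.0112,0,0.175,0]]'
```

```text
clock: 14.88
eef_pos: [602.8, -96.8, 221.4]
eef_rot: [-90.0, -0.0, 177.8]
wrist_force: [1.4, 0.7, -2.7]
opening: 14.5
```

Run:
```python
from h import *
im={c:robot.read_camera(c) for c in('top','side')}
crop('side',im['side'],(200,120,300,220),6,'pics/sc10.png')
```

```text
(no output)
```

View pics/sc10.png

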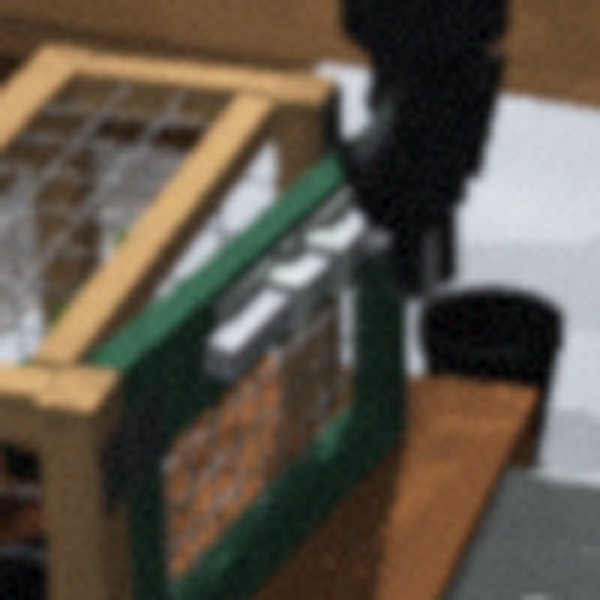

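The gate is open about 0.175 rad, still gripped, and the bolt is still drawn. Same arc again.

```bash
python3 -m inch '[[0.0,0.0048,0,-0.0013,0,0.025,0],[0.0,0.0096,0,-0.0026,0,0.05,0],[0.0,0.0144,0,-0.0041,0,0.075,0],[0.0,0.0191,0,-0.0057,0,0.1,0],[0.0,0.0238,0,-0.0074,0,0.125,0],[0.0,0.0285,0,-0.0093,0,0.15,0],[0.0,0.033,0,-0.0112,0,0.175,0],[0.0,0.0345,0,-0.0118,0,0.183,0]]'
python3 -m inch '[[0.0,0,0,0,0,0,0],[0.0,0,0,0,0,0,0],[0.0,0,0,0,0,0,0],[0.0,0,0,0,0,0,0]]'
python3 - <<'E'
from h import *
H=[677.3,-47.8,.1383]
im={c:robot.read_camera(c) for c in('top','side')}
for t in(.3,.355,.4):
    print(t,[ (c,proj(c,h2w(H,(-283*np.sin(t),145-283*np.cos(t),238))).round(1)) for c in im])
for c in im: print(c,tip(c,'gate_edge'),tip(c,'drawer_handle'),tip(c,'knob_grip'))
m=[(h2w(H,(-283*np.sin(t),145-283*np.cos(t),262)),(0,0,255)) for t in(.3,.355,.4)]
crop('side',im['side'],(200,100,350,250),4,'pics/sc11.png',m)
crop('top',im['top'],(195,60,395,260),3,'pics/tc11.png',m)
p,r=cmd();d=p[:2]-H[:2];c,s=np.cos(H[2]),np.sin(H[2]);q=np.array([d[0]*c+d[1]*s,-d[0]*s+d[1]*c-145]);print(q,np.hypot(*q),np.arctan2(-q[0],-q[1])-np.arctan2(46,194))
E
```

```text
clock: 15.98
eef_pos: [568.7, -83.8, 221.3]
eef_rot: [-90.0, -0.0, 167.3]
wrist_force: [1.7, 0.4, -3.7]
opening: 14.6
clock: 16.48
eef_pos: [569.1, -83.9, 221.3]
eef_rot: [-90.0, 0.0, 167.3]
wrist_force: [0.5, -2.3, -3.0]
opening: 14.6
0.3 [('top', array([367.7, 173. ])), ('side', array([278.9, 150.8]))]
0.355 [('top', array([366.4, 180.4])), ('side', array([283.5, 152.1]))]
0.4 [('top', array([365. , 186.5])), ('side', array([287.1, 153.2]))]
top [(array([294.504, 158.088]), 0.32)] [] []
side [] [(array([323.008, 234.318]), 0.91)] [(array([221.424, 304.794]), 0.61), (array([276.304, 164.01 ]), 0.55)]
[-112.14481462 -165.73240558] 200.10919445627263 0.36207672486513565
```

View pics/sc11.png

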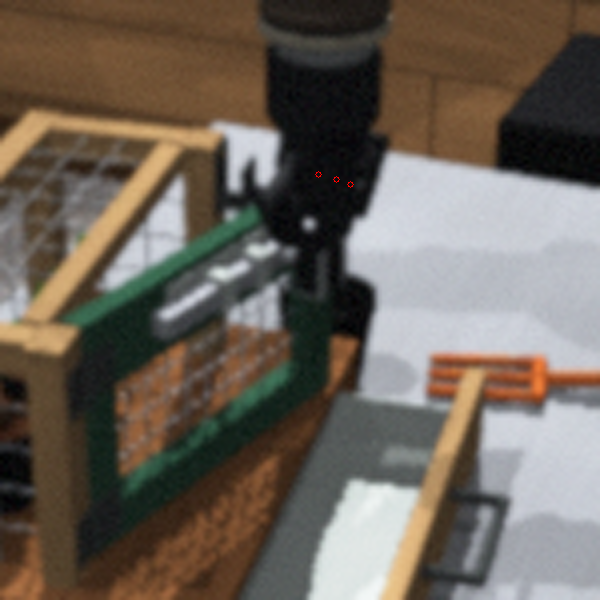

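View pics/tc11.png

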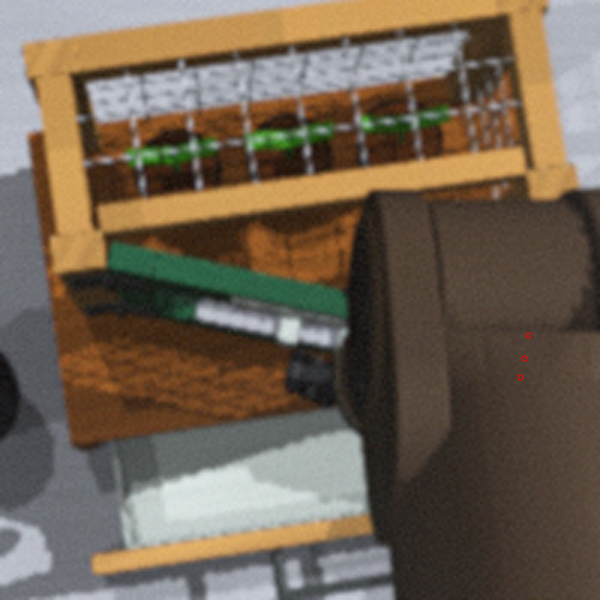

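Run:
```python
from workcell import robot
print(robot.sign_off()); s=robot.get_state(); print(s['clock'],s['eef_pos'],s['opening'])
```

```text
the job is handed in; nothing more can be done
None
the job is handed in; nothing more can be done
```

I handed the job in at about 17 s, with the gate ajar and the fingers still on the knob; no verdict came back.

- **Drawer:** I pulled it out by its bow handle until it would go no further. The measured stop position matches full travel (90 mm) to within about 1 mm, and later pictures still show the drawer out.
- **Bolt:** I gripped the knob at 40 N, lifted it 9 mm, then drew it about 47 mm. Wrist force readings during the draw stayed below about 4 N.
- **Gate:** I swung it along its hinge arc to about 0.36 rad, worked out from the tool position. The side and top pictures agree at roughly 0.33–0.36 rad. The arm held still for half a second before handing in, with the finger opening steady at 14.6 mm on the 16 mm knob.

**Checks that fell short:**
- In the last pictures the arm hid the gate edge and knob from the top camera. The detector gave only a weak wrong hit on the edge there, and its best knob hit in the side view was also wrong.
- I had no direct contact force reading between the fingers and the knob.
- I did not measure the bystanders afterwards. The robot was never taken near them, and the fork and pot_b look unmoved in the pictures.

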